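# Show a collection marble to the inspection camera

### The arm

A 6-joint arm with a two-finger parallel gripper is mounted at the origin on the work surface. World frame = base frame: x ahead of the robot, y to its left, z up, the work surface at z = 0. Lengths are in m, angles in degrees, forces in N, time in s.
With the tool pointing down it reaches from about 0.4 to 0.825 m from the base axis. Payload 7 kg.
Tool frame: the origin (TCP) lies between the finger pads; the fingertips stand 19 mm ahead of it and the grasp point (between the pads) is the TCP (r.finger_overhang is the distance from the TCP to the fingertips, in m); z points along the fingers, y is the direction in which the jaws open and shut (so a half turn about z gives the same grasp; the last joint's range is limited). The gripper opens to 88 mm and grips with 3 to 60 N. Pads are 19 mm wide; open, the fingers measure 130 mm over their backs; the gripper's body (78 mm by 193 mm) begins 47 mm behind the grasp point.
Start: joints at [91.45, 20.546, 0.682, 0, -70.136, -16.507], TCP at [0.175, 0.652, 0.207] pointing down, gripper open.
Joint ranges: [-176.03, 176.03], [-82.01, 121.73], [-58.28, 71.71], [-173.87, 95.51], [-174.79, -0.11], [-173.66, 173.66]. Speed limits (degrees/s): [136.94, 136.94, 172.46, 180, 180, 180].

### API

Orientations are given as [roll, pitch, yaw] about the fixed x, y, z axes, in that order (R = Rz(yaw) Ry(pitch) Rx(roll)).
In Python, from plant import r, optics gives the robot as it stands. The module is installed in compiled form; this text tells all that it offers.
- The arm moves only by the tool step_arm, never from a script. Its argument "increments" is a list of rows, each an object of numbers: "tx", "ty", "tz": the shift along the world's x, y, z in mm; "ax", "ay", "az": the turn, a rotation vector about the world's x, y, z in degrees; "claw": the gripper command: -1 is shut, 1 is fully open, values between are in proportion. In form: [{"tx": .., "ty": .., "tz": .., "ax": .., "ay": .., "az": .., "claw": ..}, ...]. A call has 1 to 12 rows; each row shifts and turns the commanded pose from where the row before left it; what a row does not reach is not made up. A row lasts 1/10 s, in which the tool goes at most 50 mm and 8.59 degrees, less where a joint would pass 70% of its speed; a pose out of reach is approached as far as the arm can. A call with a gripper value outside its range is refused whole. The fingers move at their own pace and stop on an object; "newtons" is the grip in N (left out, the last holds). Time passes only in rows, so rows that do not move let the fingers close. It gives the time, the measured TCP pose, the force and the opening at its end, in the units of the state.
- r.get_state(): the state, without advancing time (a new reading comes with each control period).
- optics.capture(name): name is "scene" or "side" or "wrist"; returns a dict with "image" (480x640x3 uint8, blue, green, red), "depth" (480x640 float32, m along the optical axis (not along the pixel's ray), 0 where there is no reading), "fx", "fy", "cx", "cy" (pixels), "R" (3x3) and "t" (3): a world point X has camera coordinates R X + t. Camera axes: x right, y down, z forward; pixel columns grow to the right and rows downward; lengths in m; the calibration is good to about 2 mm. A picture is of the moment at which its call begins.
- r.close_job(): hands the job in, once; it reports no verdict.
The state is a dict: "time_s": time; "joints": joint angles; "qd": joint speeds; "joint_torque": joint torques, N m; "tcp_pos": TCP position; "eef_rot": TCP orientation; "contact_force": force on the tool from outside, world axes, zero at the start; "moment": the same for the moment, N m; "gripper_width": finger opening in m.
Only numpy, scipy, OpenCV 4.12 (cv2) and the standard library are available. Lean on these libraries where they do the work, as an engineer would, in place of code of your own. Each camera call takes 0.05 s, during which the arm holds its last target. There are 200 camera calls.

### The job

Turn the orange latch clockwise past its click, fully open, so that its tongue frees the white dish. Then lift the dish by its arched handle straight off the cradle until the marble is level with the camera lens and, up there above the cradle, turn the dish a quarter turn (either way) so that the handle no longer stands between lens and marble, keeping the dish level and the marble inside the black ring all the time. Finish still holding the dish there, still and level with the marble in its middle, the latch left open and the other things on the desk undisturbed.

Things in the scene. Friction and masses are not known exactly. Their poses are not given: they have to be found in the camera images.
- cradle: Grey fixed base plate, 12 mm thick; origin at desk height below the seat's middle; x points to the camera, y to the latch, z up. Carries a seat 22 mm high with four low stops around the dish's foot (27 mm high), the latch 115 mm along y and a small black camera on a post 138 to 203 mm along x, up to 146 mm high. x within 0.7 rad of straight away from the robot.
- seat (a point): Middle of the seat's top, 22 mm above the desk, where the dish's foot stands; same axes as the cradle.
- lens (a point): Middle of the camera's lens, 124 mm above the desk, 138 mm along the cradle's x axis; it looks along the cradle's -x over the seat. Same axes as the cradle.
- latch (a joint): Orange turn-latch, upright axis. 0 = shut (start 0 to 0.1), 1.5 rad = fully open, at a stop; grows CLOCKWISE from above. A spring detent resists with up to about 0.2 N m from 0.4 to 0.75 rad, then it clicks over; well open is over 1.15. Shut, its 62 mm long tongue (14 mm wide, 47 to 53 mm above the desk) lies over the dish's rim and locks the dish down.
- latch_grip (a point): Grip point on the latch's axis, 84 mm above the desk. The grip is an upright orange bar 14 mm thick, 50 mm long, 56 to 102 mm above the desk. The point turns with the latch: its y axis runs along the bar (the tongue points to -y), so the fingers close along its x axis.
- dish: Loose white round dish, 122 mm wide, about 0.22 kg, with an arched handle; origin at the centre of its foot's underside, z up; rim 21 mm above it. Flat middle 12 mm wide, then an 8 degree slope; a black ring of 20 mm radius is drawn around the middle. The arch stands in the x-z plane. Start: its x along the cradle's x (within 0.05 rad); end: its x along the cradle's y, either way round.
- dish_handle (a point): Middle of the black grip bar on top of the arched handle, 75 mm above the dish's origin (97 mm above the desk at the start), over the dish's middle. The bar is 74 mm long along the dish's x, 14 mm wide (along y, where the fingers close) and 16 mm tall.
- dish_middle (a point): Point 22 mm above the dish's origin on its axis: where the marble's centre lies when it rests in the middle.
- marble_center (a point): Centre of the loose blue marble, 26 mm diameter, 24 g, which lies in the dish. When the dish stands on the seat, the marble is 80 mm lower than the lens. It rolls up the slope and out of the ring if the dish tips more than about 8 degrees or is moved in jerks.
- tape: Bystander: roll of tan tape, 90 mm wide, 24 mm high; origin at the centre of its underside.
- loupe: Bystander: black magnifier, 44 mm wide, 42 mm high; origin at the centre of its underside.
- stamp: Bystander: wooden hand stamp, 40 x 60 mm foot, 60 mm high; origin at the centre of its underside.
- card_box: Bystander: grey box of index cards, 110 x 160 mm, about 80 mm high; origin at the centre of its underside.
- paste_jar: Bystander: jar with a red cap, 60 mm wide, 80 mm high; origin at the centre of its underside.
- mug: Bystander: white mug, 80 mm wide, 90 mm high; origin at the centre of its underside.
Things that resemble listed ones, but are neither listed nor needed, are in the scene too. What is shaped like the dish but green is not meant.

How it is judged:
By the outcome, as a careful person would: the job done as asked, in the order asked, and still so for the second after the job is handed in, while the arm keeps its last pose, push and grip.
It also fails if it takes over 58 s, if anything falls off the work surface, if the arm or the gripper's body presses on something with over 40 N, if the wrist force passes 120 N, or if a joint passes its speed limit or range.

## Working session

There is one attempt and no reset: what is moved stays moved. The work goes in short steps, Python scripts to look and compute and a tool call to move; the robot and the scene stay as the last step left them, time stands still between calls to the robot, and variables do not carry over. Pictures are saved under pics/ and viewed, about 8 in all and at most 12, crops included, and the job is handed in when it is done.

Besides the shell and the picture viewer there is one more tool, called after "Emit:" by a JSON object that holds its "fn" and its "kwargs". step_arm: Moves the arm, as the interface text tells. Its arguments: {"type":"object","properties":{"increments":{"type":"array","items":{"type":"object","properties":{"tx":{"type":"number"},"ty":{"type":"number"},"tz":{"type":"number"},"ax":{"type":"number"},"ay":{"type":"number"},"az":{"type":"number"},"claw":{"type":"number"}}}},"newtons":{"type":"number"}},"required":["increments"]}

```bash
mkdir -p pics; cat > h.py <<'E'
import numpy as np, cv2
from plant import r, optics
def cap(n):
    return optics.capture(n)
def pts(c):
    d=c["depth"]; v,u=np.indices(d.shape)
    X=np.stack([(u-c["cx"])/c["fx"]*d,(v-c["cy"])/c["fy"]*d,d],-1)
    W=(X-c["t"])@c["R"]; W[d==0]=np.nan
    return W
def ray(c,u,v,z):
    d=np.array([(u-c["cx"])/c["fx"],(v-c["cy"])/c["fy"],1])@c["R"]; o=-c["R"].T@c["t"]
    return o+d*(z-o[2])/d[2]
E
python3 - <<'E'
from h import *
ims=[]
for n in ["scene","side","wrist"]:
    c=cap(n); np.save(f"{n}0.npy",c,allow_pickle=True); cv2.imwrite(f"pics/{n}0.png",c["image"])
    print(n,(-c["R"].T@c["t"]).round(3),c["R"][2].round(2))
print(r.get_state())
E
```

```text
scene [ 1.293 -0.518  0.738] [-0.7   0.45 -0.55]
side [0.314 0.607 0.839] [ 0.19 -0.63 -0.75]
wrist [0.255 0.631 0.383] [-0.29  0.08 -0.95]
{'time_s': 0.15, 'joints': array([ 9.14501262e+01,  2.05816290e+01,  6.45805927e-01, -1.46409619e-02,
       -7.01347097e+01, -1.65060149e+01]), 'qd': array([-0.0320369 , -0.14213945,  0.21816746,  0.07008986,  0.03273646,
        0.02546023]), 'joint_torque': array([-8.67075905e-04, -5.83269560e+01,  2.93292010e+01,  7.00118288e+00,
        8.83311324e-03, -1.05512881e-04]), 'tcp_pos': array([0.17527461, 0.65144425, 0.20624202]), 'eef_rot': array([ 1.79928463e+02, -6.84323941e-03, -1.50608681e+01]), 'contact_force': array([ 0.01368822, -0.07546227,  0.36635275]), 'moment': array([ 0.00172928,  0.01907941, -0.00903868]), 'gripper_width': 0.08778106845807074}
```

View pics/scene0.png

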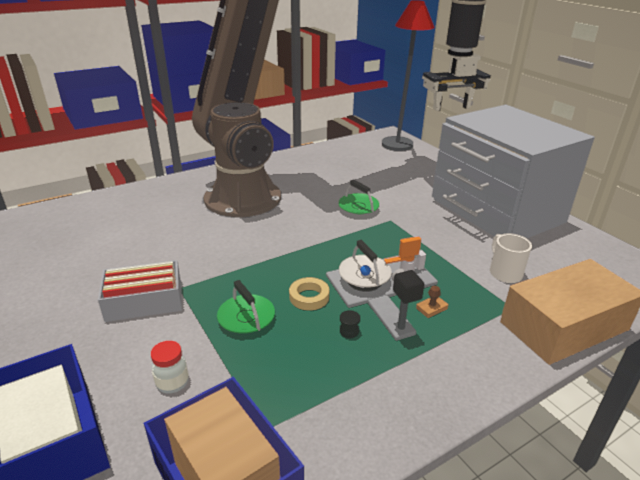

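View pics/side0.png

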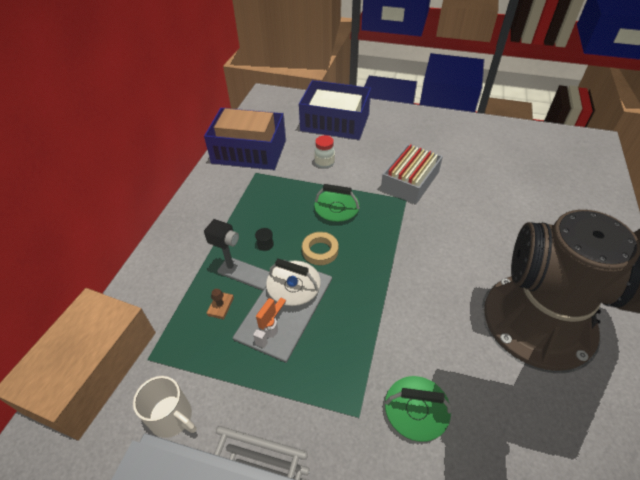

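The one white dish with a blue marble is at scene (365,270) / side (292,285). The two green dishes, at scene (246,312) and (358,203), are ruled out by colour. The orange latch is at scene (410,250) / side (268,312), and the black camera on its post is at scene (408,287) / side (220,235). Next I'll measure them and enlarge one crop to confirm.

```bash
python3 - <<'E'
from h import *
for n in ["scene","side"]:
    c=np.load(f"{n}0.npy",allow_pickle=True).item(); W=pts(c); im=c["image"]
    hsv=cv2.cvtColor(im,cv2.COLOR_BGR2HSV); H,S,V=[hsv[...,i].astype(int) for i in range(3)]
    near=(np.abs(W[...,0]-.6)<.3)&(np.abs(W[...,1]-0.0)<.3)
    def rep(name,m):
        m=m.astype(np.uint8); k,l,s,ce=cv2.connectedComponentsWithStats(m)
        for i in range(1,k):
            if s[i,4]>25:
                P=W[l==i]; P=P[~np.isnan(P[:,0])]
                print(n,name,s[i].tolist(),ce[i].round(1),"med",np.median(P,0).round(3),"min",np.percentile(P,3,axis=0).round(3),"max",np.percentile(P,97,axis=0).round(3))
    z=W[...,2]
    rep("orange",(H>5)&(H<16)&(S>190)&(V>90)&near&(z>.03))
    rep("blue",(H>100)&(H<125)&(S>150)&(z<.1)&near&(z>.02))
    rep("black",(V<60)&(S<90)&(z>.07)&near)
    rep("white",(V>150)&(S<50)&(z>.025)&near)
c=np.load("side0.npy",allow_pickle=True).item()
cv2.imwrite("pics/crop1.png",cv2.resize(c["image"][205:365,190:350],(800,800),interpolation=3)[:600])
E
```

```text
scene orange [401, 237, 19, 6, 45] [409.7 239.4] med [0.56  0.179 0.103] min [0.551 0.163 0.099] max [0.568 0.206 0.105]
scene orange [385, 258, 16, 5, 41] [392.5 259.6] med [0.552 0.142 0.054] min [0.545 0.125 0.052] max [0.559 0.161 0.057]
scene blue [361, 266, 9, 9, 61] [365.  269.8] med [0.55  0.065 0.052] min [0.538 0.058 0.044] max [0.556 0.074 0.057]
scene black [357, 243, 20, 18, 69] [365.5 251.7] med [0.546 0.065 0.099] min [0.509 0.06  0.094] max [0.577 0.07  0.105]
scene black [394, 271, 30, 33, 741] [408.1 286.4] med [0.73  0.032 0.139] min [0.697 0.019 0.11 ] max [0.744 0.057 0.148]
scene black [235, 284, 19, 20, 63] [244.3 295. ] med [ 0.531 -0.225  0.08 ] min [ 0.482 -0.226  0.072] max [ 0.55  -0.216  0.084]
scene white [419, 250, 7, 6, 28] [421.5 253. ] med [0.569 0.218 0.056] min [0.557 0.204 0.052] max [0.575 0.226 0.067]
scene white [339, 255, 53, 32, 1053] [364.1 270.9] med [0.538 0.066 0.038] min [0.487 0.017 0.033] max [0.595 0.125 0.074]
scene white [393, 269, 11, 6, 30] [398.4 270.7] med [0.681 0.045 0.14 ] min [0.676 0.038 0.132] max [0.687 0.055 0.142]
scene
[... 511 characters left out ...]
, 31, 16, 203] [290.7 266.4] med [0.54  0.073 0.104] min [0.506 0.063 0.097] max [0.573 0.08  0.107]
side white [226, 232, 8, 7, 33] [229.5 234.5] med [0.685 0.049 0.139] min [0.679 0.04  0.136] max [0.691 0.055 0.141]
side white [291, 261, 30, 28, 213] [310.4 272.1] med [0.505 0.029 0.041] min [0.481 0.009 0.036] max [0.556 0.075 0.082]
side white [267, 267, 50, 38, 1082] [289.7 287.2] med [0.543 0.084 0.036] min [0.492 0.04  0.032] max [0.593 0.12  0.045]
side white [268, 319, 9, 10, 30] [272.9 325.1] med [0.544 0.188 0.046] min [0.541 0.173 0.043] max [0.551 0.198 0.053]
side white [254, 329, 11, 10, 69] [259.1 333.5] med [0.563 0.216 0.055] min [0.554 0.208 0.052] max [0.572 0.224 0.058]
```

```bash
python3 - <<'E'
from h import *
c=np.load("side0.npy",allow_pickle=True).item(); a=c["image"][210:360,195:345]
c=np.load("scene0.npy",allow_pickle=True).item(); b=c["image"][225:345,325:455]
cv2.imwrite("pics/crop2.png",np.hstack([cv2.resize(a,(400,400),interpolation=3),cv2.resize(b,(400,400),interpolation=3)]))
E
```

```text
(no output)
```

View pics/crop2.png

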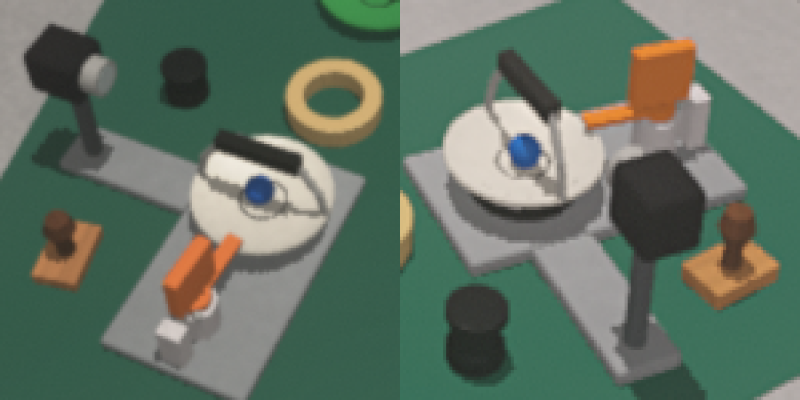

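The crop confirms the target: a white dish locked by the orange tongue, marble in the middle, with a pale stop post just outside the latch. I'll refine the axes next.

```bash
python3 - <<'E'
from h import *
for n in ["scene","side"]:
    c=np.load(f"{n}0.npy",allow_pickle=True).item(); W=pts(c); im=c["image"]
    hsv=cv2.cvtColor(im,cv2.COLOR_BGR2HSV); H,S,V=[hsv[...,i].astype(int) for i in range(3)]
    z=W[...,2]
    def fit(name,m):
        P=W[m][:,:2]; P=P[~np.isnan(P[:,0])]; 
        if len(P)<8: print(n,name,len(P)); return
        (a,b),(w,h),ang=cv2.minAreaRect((P*1000).astype(np.float32)); u,s,vt=np.linalg.svd(P-P.mean(0),full_matrices=False)
        print(n,name,len(P),"c",round(a),round(b),"size",round(w),round(h),"dir",np.degrees(np.arctan2(vt[0,1],vt[0,0])).round(1),"mean",P.mean(0).round(4), "z",np.median(z[m]).round(4))
    org=(H>3)&(H<18)&(S>150)&(W[...,0]>.5)&(W[...,0]<.62)&(W[...,1]>.08)&(W[...,1]<.25)
    fit("bar top",org&(z>.097)); fit("bar all",org&(z>.062)); fit("tongue",org&(z>.045)&(z<.056))
    hb=(V<60)&(W[...,0]>.48)&(W[...,0]<.6)&(abs(W[...,1]-.07)<.04)
    fit("handle",hb&(z>.085)&(z<.112))
    rim=(V>140)&(S<50)&(np.hypot(W[...,0]-.541,W[...,1]-.07)<.075)&(z>.03)&(z<.047)
    P=W[rim][:,:2]; (cc,rad)=cv2.minEnclosingCircle((P*1000).astype(np.float32)); print("rim",np.round(cc),round(rad))
    m=(H>100)&(H<125)&(S>150)&(np.hypot(W[...,0]-.541,W[...,1]-.07)<.04); v,u=np.nonzero(m); print("marble",ray(c,u.mean(),v.mean(),.044).round(4))
    cam=(V<60)&(z>.10)&(W[...,0]>.66)&(W[...,0]<.77)&(W[...,1]<.1)&(W[...,1]>-.02); fit("cam",cam); fit("camtop",cam&(z>.142))
    lens=(V>120)&(S<50)&(z>.1)&(W[...,0]>.66)&(W[...,0]<.71)&(abs(W[...,1]-.04)<.03); fit("lens",lens)
E
```

```text
scene bar top 98 c 560 183 size 48 18 dir -101.7 mean [0.5619 0.1823] z 0.1017
scene bar all 331 c 560 183 size 48 19 dir -104.7 mean [0.5636 0.1801] z 0.0866
scene tongue 97 c 556 158 size 72 16 dir -110.8 mean [0.5564 0.156 ] z 0.054
scene handle 69 c 542 65 size 73 11 dir -5.1 mean [0.5452 0.0648] z 0.0989
rim [540.  71.] 63
marble [0.5411 0.0708 0.044 ]
scene cam 741 c 720 40 size 41 50 dir 18.3 mean [0.7261 0.0342] z 0.1389
scene camtop 329 c 719 40 size 40 48 dir -1.7 mean [0.7208 0.0393] z 0.1463
scene lens 39 c 682 45 size 27 12 dir -107.3 mean [0.6805 0.0446] z 0.1397
side bar top 156 c 557 184 size 48 14 dir 77.2 mean [0.5566 0.1853] z 0.1019
side bar all 334 c 557 185 size 49 14 dir 75.7 mean [0.5548 0.1876] z 0.095
side tongue 106 c 550 160 size 73 15 dir 85.9 mean [0.548  0.1531] z 0.0533
side handle 203 c 539 71 size 14 73 dir 171.8 mean [0.54   0.0724] z 0.1043
rim [539.  68.] 62
marble [0.5433 0.0693 0.044 ]
side cam 497 c 714 44 size 42 49 dir 166.0 mean [0.7126 0.0515] z 0.1447
side camtop 311 c 714 44 size 43 48 dir 167.6 mean [0.713  0.0453] z 0.1458
side lens 69 c 684 49 size 26 16 dir 90.1 mean [0.684  0.0508] z 0.1381
```

Emit:
{"fn": "step_arm", "kwargs": {"increments": [{"tz": 20, "az": -5, "claw": 1}, {"az": -5}]}}

```text
$.increments[0]: bad value
```

```bash
python3 -c "
from h import *
s=r.get_state();print(s['joints'].round(1),s['eef_rot'].round(1),s['tcp_pos'].round(3))"
```

```text
[ 91.5  20.6   0.6  -0.  -70.1 -16.5] [179.9  -0.  -15.1] [0.175 0.651 0.206]
```

Emit:
{"fn": "step_arm", "kwargs": {"increments": [{"tx": 0, "ty": 0, "tz": 20, "ax": 0, "ay": 0, "az": -5, "claw": 1}, {"tx": 0, "ty": 0, "tz": 20, "ax": 0, "ay": 0, "az": -5, "claw": 1}], "newtons": 50}}

```text
time_s: 0.35
tcp_pos: [0.1753, 0.6512, 0.2464]
eef_rot: [179.9, -0.1, -25.3]
contact_force: [-0.1, -0.3, 0.2]
gripper_width: 0.0878
```

```bash
python3 -c "
from h import *
s=r.get_state();print(s['joints'].round(1),s['eef_rot'].round(1),s['tcp_pos'].round(3))
W=np.concatenate([pts(np.load(n+'0.npy',allow_pickle=True).item()).reshape(-1,3) for n in ['scene','side']])
a=np.array([.175,.651]);b=np.array([.558,.184])
for f in np.linspace(0,1,9):
  p=a+f*(b-a); m=(np.hypot(*(W[:,:2]-p).T)<.13); P=W[m]; print(p.round(2),np.percentile(P[:,2],[50,98]).round(3) if len(P) else 0)
"
```

```text
[ 91.4  19.4   4.2  -0.  -74.9 -26.7] [ 1.799e+02 -1.000e-01 -2.530e+01] [0.175 0.651 0.246]
[0.18 0.65] [0.358 0.537]
[0.22 0.59] [0.334 0.537]
[0.27 0.53] [0.236 0.534]
[0.32 0.48] [0.003 0.261]
[0.37 0.42] [0.001 0.259]
[0.41 0.36] [0.001 0.227]
[0.46 0.3 ] [0.001 0.013]
[0.51 0.24] [0.001 0.093]
[0.56 0.18] [0.005 0.103]
```

```bash
python3 -c "
from h import *
for n in ['scene','side']:
  W=pts(np.load(n+'0.npy',allow_pickle=True).item()).reshape(-1,3)
  m=(W[:,2]>.12)&(W[:,2]<.3)&(W[:,1]>.15)&(W[:,1]<.75)&(W[:,0]>-.1)&(W[:,0]<.8); P=W[m]
  H,xe,ye=np.histogram2d(P[:,0],P[:,1],bins=[np.arange(0,.8,.05),np.arange(.15,.8,.05)]); print(n,'rows x from 0 step .05, cols y from .15');print(H.astype(int))
"
```

```text
scene rows x from 0 step .05, cols y from .15
[[  0   0   0   0   0   0   0   0   0   0   0   0]
 [  0   0   0   0   0   0   0   0   0   0   0   0]
 [  0   0   0   0   0   0   0   0  14   0   0   0]
 [  0   0   0   0   0   0   0   0 141  38  88  44]
 [  0   0   0   0   0   0   0   0   4   0  26  51]
 [  0   0   0   0   0   0   0   4   1   2   1   1]
 [  0   0   0   0   0   0 509 161 107 101  93  85]
 [  0   0   0   0   0   2 514 171 107 114  98 102]
 [  0   0   0   0   0  25 687 190 119 119 111  98]
 [  0   0   0   0   0  22 700 196 130 123 117 111]
 [  0   0   0   0   0  10 861 220 139 137 125 118]
 [  0   0   0   0   0   0 898 538 343 307 282 296]
 [  0   0   0   0   0   0   5 373 401 394 387 336]
 [  0   0   0   0   0   0   0   0   0   0   0   0]
 [  0   0   0   0   0   0   0   0   0   0   0   0]]
side rows x from 0 step .05, cols y from .15
[[   0    0    0    0    0    0    0    0    0    0    0    0]
 [   0    0    0    0    0    0    0    0    0    0    0    0]
 [   0    0    0    0    0    0    0    0    0    0    0    0]
 [   0    0    0    0    0    0    0    0    0    0    0    0]
 [   0    0    0    0    0    0    0    0    0    0    0    0]
 [   0    0    0    0    0    0    0    0    0    0    0    0]
 [   0    0    0    0    0    0    0    0    0    0    0    0]
 [   0    0    0    0    0   17  334    0    0    0    0    0]
 [   0    0    0    0    0   58  873   65    0    0    0    0]
 [   0    0    0    0    0   64 1022  512    0    0    0    0]
 [   0    0    0    0    0   14  552 1000    0    0    0    0]
 [   0    0    0    0    0    0  317 1429    0    0    0    0]
 [   0    0    0    0    0    0    0    0    0    0    0    0]
 [   0    0    0    0    0    0    0    0    0    0    0    0]
 [   0    0    0    0    0    0    0    0    0    0    0    0]]
```

Emit:
{"fn": "step_arm", "kwargs": {"increments": [{"tx": 0, "ty": -35, "tz": 18, "ax": 0, "ay": 0, "az": -6, "claw": 1}, {"tx": 0, "ty": -35, "tz": 18, "ax": 0, "ay": 0, "az": -6, "claw": 1}, {"tx": 0, "ty": -35, "tz": 18, "ax": 0, "ay": 0, "az": -6, "claw": 1}, {"tx": 0, "ty": -35, "tz": 18, "ax": 0, "ay": 0, "az": -6, "claw": 1}, {"tx": 0, "ty": -35, "tz": 18, "ax": 0, "ay": 0, "az": -6, "claw": 1}, {"tx": 0, "ty": -35, "tz": 0, "ax": 0, "ay": 0, "az": -6, "claw": 1}, {"tx": 40, "ty": -25, "tz": 0, "ax": 0, "ay": 0, "az": -6, "claw": 1}, {"tx": 40, "ty": -25, "tz": 0, "ax": 0, "ay": 0, "az": -6, "claw": 1}, {"tx": 40, "ty": -25, "tz": 0, "ax": 0, "ay": 0, "az": -6, "claw": 1}, {"tx": 40, "ty": -25, "tz": 0, "ax": 0, "ay": 0, "az": -6, "claw": 1}, {"tx": 40, "ty": -25, "tz": 0, "ax": 0, "ay": 0, "az": -6, "claw": 1}, {"tx": 40, "ty": -25, "tz": 0, "ax": 0, "ay": 0, "az": -6, "claw": 1}]}}

```text
time_s: 1.55
tcp_pos: [0.4166, 0.2904, 0.3371]
eef_rot: [-180.0, 0.0, -97.3]
contact_force: [0.9, 1.5, 0.2]
gripper_width: 0.0875
```

Emit:
{"fn": "step_arm", "kwargs": {"increments": [{"tx": 36, "ty": -27, "tz": 0, "ax": 0, "ay": 0, "az": -5, "claw": 1}, {"tx": 35, "ty": -26, "tz": 0, "ax": 0, "ay": 0, "az": 0, "claw": 1}, {"tx": 35, "ty": -26, "tz": -20, "ax": 0, "ay": 0, "az": 0, "claw": 1}, {"tx": 35, "ty": -26, "tz": -20, "ax": 0, "ay": 0, "az": 0, "claw": 1}, {"tx": 0, "ty": 0, "tz": -45, "ax": 0, "ay": 0, "az": 0, "claw": 1}, {"tx": 0, "ty": 0, "tz": -45, "ax": 0, "ay": 0, "az": 0, "claw": 1}, {"tx": 0, "ty": 0, "tz": -20, "ax": 0, "ay": 0, "az": 0, "claw": 1}, {"tx": 0, "ty": 0, "tz": 0, "ax": 0, "ay": 0, "az": 0, "claw": 1}]}}

```text
time_s: 2.35
tcp_pos: [0.5544, 0.1854, 0.1832]
eef_rot: [179.7, -0.3, -102.1]
contact_force: [-0.2, -0.8, 0.2]
gripper_width: 0.0879
```

```bash
python3 - <<'E'
from h import *
c=cap("wrist"); np.save("wrist1.npy",c,allow_pickle=True); cv2.imwrite("pics/wrist1.png",c["image"])
s=r.get_state();print(s['joints'].round(1),s['eef_rot'].round(1),s['tcp_pos'].round(4))
W=pts(c);im=c["image"];hsv=cv2.cvtColor(im,cv2.COLOR_BGR2HSV); H,S,V=[hsv[...,i].astype(int) for i in range(3)];z=W[...,2]
def fit(name,m):
    P=W[m][:,:2]; P=P[~np.isnan(P[:,0])]
    if len(P)<8: print(name,len(P)); return
    (a,b),(w,h),ang=cv2.minAreaRect((P*1000).astype(np.float32)); u,sv,vt=np.linalg.svd(P-P.mean(0),full_matrices=False)
    print(name,len(P),"c",round(a,1),round(b,1),"size",round(w),round(h),"dir",np.degrees(np.arctan2(vt[0,1],vt[0,0])).round(1),"z",np.median(z[m]).round(4))
org=(H>3)&(H<18)&(S>150)
fit("bar top",org&(z>.099)&(z<.105)); fit("tongue",org&(z>.045)&(z<.056))
fit("handle",(V<60)&(z>.10)&(z<.109)&(np.hypot(W[...,0]-.541,W[...,1]-.07)<.045))
fit("marble",(H>100)&(H<125)&(S>150)&(np.hypot(W[...,0]-.541,W[...,1]-.07)<.03))
E
```

```text
[ 37.6  13.2 -12.5   0.  -64.5 -49.7] [ 1.799e+02 -1.000e-01 -1.021e+02] [0.5558 0.1862 0.1859]
bar top 691 c 560.3 184.5 size 50 14 dir 74.6 z 0.1007
tongue 535 c 610.5 146.7 size 99 157 dir -8.4 z 0.052
handle 2326 c 541.3 70.9 size 14 72 dir -6.7 z 0.1037
marble 273 c 544.8 77.6 size 8 22 dir -6.4 z 0.0519
```

View pics/wrist1.png

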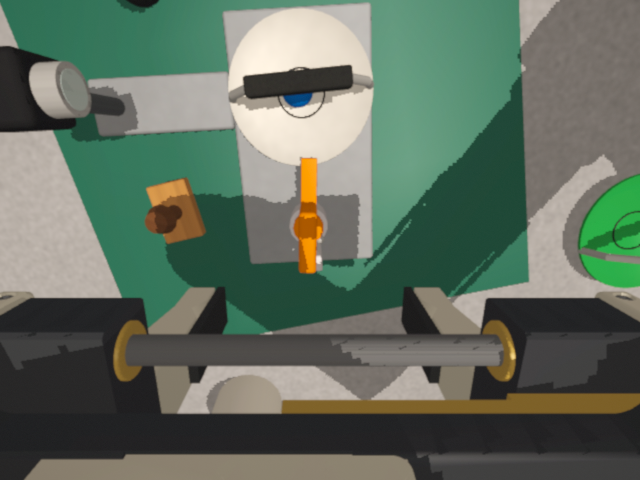

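The wrist view shows the orange bar upright at (308,240) between the open jaws, the dish handle at (298,80) and the marble inside the ring at (298,100). The bar centre is about (0.560, 0.1845). Descending now.

Emit:
{"fn": "step_arm", "kwargs": {"increments": [{"tx": 4, "ty": -2, "tz": -30, "ax": 0, "ay": 0, "az": -2, "claw": 1}, {"tx": 0, "ty": 0, "tz": -30, "ax": 0, "ay": 0, "az": 0, "claw": 1}, {"tx": 0, "ty": 0, "tz": -25, "ax": 0, "ay": 0, "az": 0, "claw": 1}, {"tx": 0, "ty": 0, "tz": -16, "ax": 0, "ay": 0, "az": 0, "claw": 1}, {"tx": 0, "ty": 0, "tz": 0, "ax": 0, "ay": 0, "az": 0, "claw": 1}, {"tx": 0, "ty": 0, "tz": 0, "ax": 0, "ay": 0, "az": 0, "claw": 1}]}}

```text
time_s: 3.0
tcp_pos: [0.5615, 0.1856, 0.0879]
eef_rot: [-179.9, 0.1, -104.0]
contact_force: [0.6, 0.5, 1.0]
gripper_width: 0.0876
```

Emit:
{"fn": "step_arm", "kwargs": {"increments": [{"tx": 0, "ty": 0, "tz": 0, "ax": 0, "ay": 0, "az": 0, "claw": -1}, {"tx": 0, "ty": 0, "tz": 0, "ax": 0, "ay": 0, "az": 0, "claw": -1}, {"tx": 0, "ty": 0, "tz": 0, "ax": 0, "ay": 0, "az": 0, "claw": -1}, {"tx": 0, "ty": 0, "tz": 0, "ax": 0, "ay": 0, "az": 0, "claw": -1}, {"tx": 0, "ty": 0, "tz": 0, "ax": 0, "ay": 0, "az": 0, "claw": -1}, {"tx": 0, "ty": 0, "tz": 0, "ax": 0, "ay": 0, "az": 0, "claw": -1}, {"tx": 0, "ty": 0, "tz": 0, "ax": 0, "ay": 0, "az": 0, "claw": -1}, {"tx": 0, "ty": 0, "tz": 0, "ax": 0, "ay": 0, "az": 0, "claw": -1}], "newtons": 45}}

```text
time_s: 3.8
tcp_pos: [0.5603, 0.1848, 0.0859]
eef_rot: [180.0, -0.0, -104.1]
contact_force: [0.3, 0.0, 0.1]
gripper_width: 0.0289
```

Emit:
{"fn": "step_arm", "kwargs": {"increments": [{"tx": 0, "ty": 0, "tz": 0, "ax": 0, "ay": 0, "az": 0, "claw": -1}, {"tx": 0, "ty": 0, "tz": 0, "ax": 0, "ay": 0, "az": 0, "claw": -1}, {"tx": 0, "ty": 0, "tz": 0, "ax": 0, "ay": 0, "az": 0, "claw": -1}, {"tx": 0, "ty": 0, "tz": 0, "ax": 0, "ay": 0, "az": 0, "claw": -1}, {"tx": 0, "ty": 0, "tz": 0, "ax": 0, "ay": 0, "az": 0, "claw": -1}]}}

```text
time_s: 4.3
tcp_pos: [0.5604, 0.1848, 0.086]
eef_rot: [180.0, -0.0, -104.1]
contact_force: [1.0, 1.1, 0.1]
gripper_width: 0.0004
```

```bash
python3 -c "
from h import *
s=r.get_state();print(s['contact_force'].round(1),s['moment'].round(2),s['joints'].round(1),s['eef_rot'].round(1),s['tcp_pos'].round(4),s['gripper_width'])"
```

```text
[1.  1.1 0.1] [ 0.1  -0.07  0.  ] [ 37.2  18.7 -19.3   0.  -52.  -51.3] [ 180.    -0.  -104.1] [0.5604 0.1848 0.086 ] 0.00037204508597927605
```

The fingers closed fully (0.4 mm), so they missed the bar or are not around it. I need to look.

```bash
python3 - <<'E'
from h import *
o=[]
for n,(y,x,h) in {"scene":(170,340,150),"side":(200,190,180)}.items():
    c=cap(n); np.save(f"{n}2.npy",c,allow_pickle=True); o.append(cv2.resize(c["image"][y:y+h,x:x+h],(400,400),interpolation=3))
cv2.imwrite("pics/c3.png",np.hstack(o))
c=cap("wrist"); np.save("wrist2.npy",c,allow_pickle=True);cv2.imwrite("pics/w3.png",c["image"])
E
```

```text
(no output)
```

View pics/c3.png

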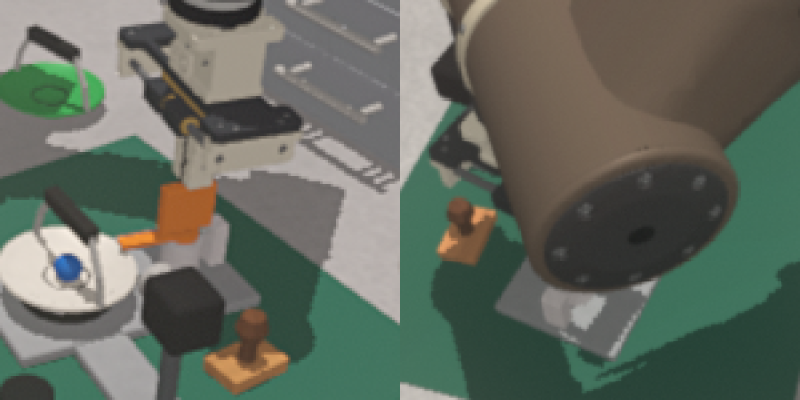

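View pics/w3.png

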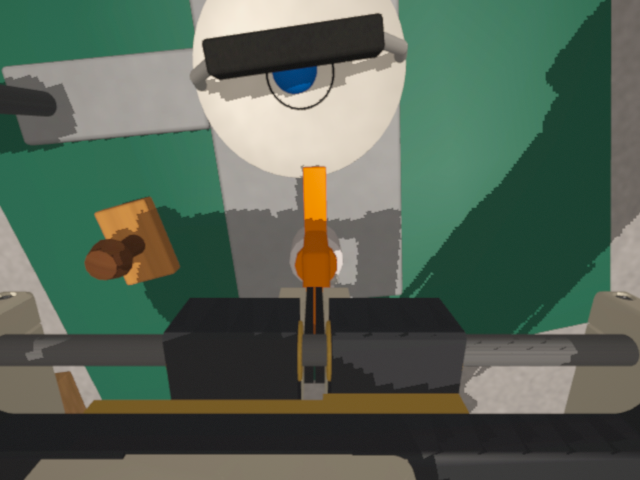

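```bash
python3 - <<'E'
from h import *
def proj(c,X):
    x=c["R"]@np.array(X)+c["t"]; return (c["fx"]*x[0]/x[2]+c["cx"],c["fy"]*x[1]/x[2]+c["cy"],x[2])
for n in ["wrist","scene"]:
    c=np.load(n+"2.npy",allow_pickle=True).item()
    for X in [(.5604,.1848,.086),(.5604,.1848,.067),(.5604,.1848,.105),(.5597,.1843,.102)]: print(n,X,np.round(proj(c,X),3))
c=np.load("wrist2.npy",allow_pickle=True).item();W=pts(c)
for v,u in [(270,315),(280,315),(292,315),(295,290),(300,290),(320,305),(320,325),(340,315),(370,315),(395,315)]: print((u,v),W[v,u].round(3),c["image"][v,u])
c=np.load("scene2.npy",allow_pickle=True).item();W=pts(c)
# crop scale: u=340+x*150/400
for x,y in [(195,175),(205,180),(200,165),(190,195),(190,215),(220,160),(185,185)]:
    u,v=340+int(x*.375),170+int(y*.375); print((x,y),(u,v),W[v,u].round(3),c["image"][v,u])
E
```

```text
wrist (0.5604, 0.1848, 0.086) [3.15187e+02 2.87940e+02 1.93000e-01]
wrist (0.5604, 0.1848, 0.067) [3.15099e+02 2.74589e+02 2.11000e-01]
wrist (0.5604, 0.1848, 0.105) [3.15293e+02 3.04065e+02 1.75000e-01]
wrist (0.5597, 0.1843, 0.102) [3.16379e+02 3.00125e+02 1.77000e-01]
scene (0.5604, 0.1848, 0.086) [410.286 245.074   1.191]
scene (0.5604, 0.1848, 0.067) [409.408 251.752   1.202]
scene (0.5604, 0.1848, 0.105) [411.18  238.279   1.181]
scene (0.5597, 0.1843, 0.102) [410.679 239.278   1.183]
(315, 270) [0.556 0.169 0.101] [  0  82 161]
(315, 280) [0.558 0.174 0.101] [  0  82 161]
(315, 292) [0.558 0.176 0.111] [ 19  53 100]
(290, 295) [0.569 0.172 0.116] [106 122 132]
(290, 300) [0.558 0.146 0.177] [34 32 32]
(305, 320) [0.562 0.175 0.136] [44 49 53]
(325, 320) [0.554 0.176 0.139] [103 119 129]
(315, 340) [0.553 0.155 0.185] [61 63 66]
(315, 370) [0.561 0.188 0.151] [38 43 34]
(315, 395) [ 0.596  0.326 -0.   ] [102 108 115]
(195, 175) (413, 235) [0.574 0.176 0.125] [138 152 160]
(205, 180) (416, 237) [0.573 0.187 0.115] [138 152 160]
(200, 165) (415, 231) [0.58  0.175 0.138] [133 146 154]
(190, 195) (411, 243) [0.566 0.18  0.097] [ 42  93 166]
(190, 215) (411, 250) [0.567 0.183 0.076] [ 44  94 165]
(220, 160) (422, 230) [0.637 0.139 0.183] [ 95 100 104]
(185, 185) (409, 239) [0.562 0.177 0.106] [ 98 117 141]
```

```bash
python3 - <<'E'
from h import *
print(r.finger_overhang)
c=np.load("scene0.npy",allow_pickle=True).item();W=pts(c)
m=(np.hypot(W[...,0]-.175,W[...,1]-.651)<.12)&(W[...,2]>.1)&(W[...,2]<.6); print("start fingers z pct",np.percentile(W[m][:,2],[0,1,3,10]).round(3), "expected tips .187")
c=np.load("scene2.npy",allow_pickle=True).item();W=pts(c);im=c["image"]
hsv=cv2.cvtColor(im,cv2.COLOR_BGR2HSV)
m=(np.hypot(W[...,0]-.5604,W[...,1]-.1848)<.03)&(hsv[...,1]<80)&(W[...,2]>.07); v,u=np.nonzero(m); P=W[m]; i=np.argsort(P[:,2])[:12]; print(np.c_[u[i],v[i],P[i].round(3)])
E
```

```text
0.019
start fingers z pct [0.226 0.236 0.251 0.299] expected tips .187
[[4.09e+02 2.39e+02 5.62e-01 1.77e-01 1.06e-01]
 [4.08e+02 2.38e+02 5.58e-01 1.77e-01 1.07e-01]
 [4.11e+02 2.40e+02 5.70e-01 1.76e-01 1.09e-01]
 [4.12e+02 2.40e+02 5.72e-01 1.77e-01 1.09e-01]
 [4.05e+02 2.34e+02 5.43e-01 1.80e-01 1.09e-01]
 [4.07e+02 2.36e+02 5.53e-01 1.78e-01 1.09e-01]
 [4.18e+02 2.39e+02 5.77e-01 1.91e-01 1.10e-01]
 [4.06e+02 2.35e+02 5.49e-01 1.78e-01 1.10e-01]
 [4.14e+02 2.40e+02 5.75e-01 1.80e-01 1.10e-01]
 [4.10e+02 2.40e+02 5.71e-01 1.72e-01 1.10e-01]
 [4.09e+02 2.38e+02 5.63e-01 1.75e-01 1.10e-01]
 [4.08e+02 2.37e+02 5.59e-01 1.76e-01 1.10e-01]]
```

All the cameras agree that the real fingertips are about 38 mm higher than the reported TCP implies: 0.105 against 0.067 now, and 0.226 against 0.187 at the start. The fingers therefore closed in the air above the bar, and nothing was touched. I'll treat the true grasp height as the reported z + 38 mm, then open and go lower.

Emit:
{"fn": "step_arm", "kwargs": {"increments": [{"tx": 0, "ty": 0, "tz": 0, "ax": 0, "ay": 0, "az": 0, "claw": 1}, {"tx": 0, "ty": 0, "tz": 0, "ax": 0, "ay": 0, "az": 0, "claw": 1}, {"tx": 0, "ty": 0, "tz": 0, "ax": 0, "ay": 0, "az": 0, "claw": 1}, {"tx": 0, "ty": 0, "tz": 0, "ax": 0, "ay": 0, "az": 0, "claw": 1}, {"tx": 0, "ty": 0, "tz": 0, "ax": 0, "ay": 0, "az": 0, "claw": 1}, {"tx": 0, "ty": 0, "tz": 0, "ax": 0, "ay": 0, "az": 0, "claw": 1}, {"tx": 0, "ty": 0, "tz": 0, "ax": 0, "ay": 0, "az": 0, "claw": 1}, {"tx": 0, "ty": 0, "tz": 0, "ax": 0, "ay": 0, "az": 0, "claw": 1}]}}

```text
time_s: 5.25
tcp_pos: [0.5604, 0.1848, 0.0859]
eef_rot: [180.0, -0.0, -104.1]
contact_force: [0.5, -0.6, -0.2]
gripper_width: 0.0592
```

Emit:
{"fn": "step_arm", "kwargs": {"increments": [{"tx": 0, "ty": 0, "tz": -8, "ax": 0, "ay": 0, "az": 0, "claw": 1}, {"tx": 0, "ty": 0, "tz": -8, "ax": 0, "ay": 0, "az": 0, "claw": 1}, {"tx": 0, "ty": 0, "tz": -8, "ax": 0, "ay": 0, "az": 0, "claw": 1}, {"tx": 0, "ty": 0, "tz": -8, "ax": 0, "ay": 0, "az": 0, "claw": 1}, {"tx": 0, "ty": 0, "tz": 0, "ax": 0, "ay": 0, "az": 0, "claw": 1}]}}

```text
time_s: 5.75
tcp_pos: [0.5594, 0.1842, 0.0522]
eef_rot: [179.9, -0.1, -104.1]
contact_force: [-0.6, -0.4, 0.3]
gripper_width: 0.087
```

Emit:
{"fn": "step_arm", "kwargs": {"increments": [{"tx": 0, "ty": 0, "tz": 0, "ax": 0, "ay": 0, "az": 0, "claw": -1}, {"tx": 0, "ty": 0, "tz": 0, "ax": 0, "ay": 0, "az": 0, "claw": -1}, {"tx": 0, "ty": 0, "tz": 0, "ax": 0, "ay": 0, "az": 0, "claw": -1}, {"tx": 0, "ty": 0, "tz": 0, "ax": 0, "ay": 0, "az": 0, "claw": -1}, {"tx": 0, "ty": 0, "tz": 0, "ax": 0, "ay": 0, "az": 0, "claw": -1}, {"tx": 0, "ty": 0, "tz": 0, "ax": 0, "ay": 0, "az": 0, "claw": -1}, {"tx": 0, "ty": 0, "tz": 0, "ax": 0, "ay": 0, "az": 0, "claw": -1}, {"tx": 0, "ty": 0, "tz": 0, "ax": 0, "ay": 0, "az": 0, "claw": -1}, {"tx": 0, "ty": 0, "tz": 0, "ax": 0, "ay": 0, "az": 0, "claw": -1}, {"tx": 0, "ty": 0, "tz": 0, "ax": 0, "ay": 0, "az": 0, "claw": -1}, {"tx": 0, "ty": 0, "tz": 0, "ax": 0, "ay": 0, "az": 0, "claw": -1}], "newtons": 45}}

```text
time_s: 6.85
tcp_pos: [0.5594, 0.1851, 0.0539]
eef_rot: [179.9, -0.0, -104.1]
contact_force: [-5.6, 2.6, 3.9]
gripper_width: 0.0139
```

```bash
python3 -c "
from h import *
s=r.get_state();print(s['contact_force'].round(1),s['moment'].round(2),s['joints'].round(1),s['eef_rot'].round(1),s['tcp_pos'].round(4),s['gripper_width'])"
```

```text
[-5.6  2.6  3.9] [1.15 1.78 0.01] [ 37.3  20.7 -21.2  -0.1 -48.1 -51.3] [ 179.9   -0.  -104.1] [0.5594 0.1851 0.0539] 0.01387372958476467
```

The bar is gripped at 13.9 mm with small side forces. Turning clockwise.

Emit:
{"fn": "step_arm", "kwargs": {"increments": [{"tx": 0, "ty": 0, "tz": 0, "ax": 0, "ay": 0, "az": -5, "claw": -1}, {"tx": 0, "ty": 0, "tz": 0, "ax": 0, "ay": 0, "az": -5, "claw": -1}, {"tx": 0, "ty": 0, "tz": 0, "ax": 0, "ay": 0, "az": -5, "claw": -1}, {"tx": 0, "ty": 0, "tz": 0, "ax": 0, "ay": 0, "az": -5, "claw": -1}, {"tx": 0, "ty": 0, "tz": 0, "ax": 0, "ay": 0, "az": -5, "claw": -1}, {"tx": 0, "ty": 0, "tz": 0, "ax": 0, "ay": 0, "az": -5, "claw": -1}]}}

```text
time_s: 7.45
tcp_pos: [0.5597, 0.1849, 0.0539]
eef_rot: [180.0, -0.0, -134.2]
contact_force: [-3.4, 1.3, 0.5]
gripper_width: 0.0137
```

Emit:
{"fn": "step_arm", "kwargs": {"increments": [{"tx": 0, "ty": 0, "tz": 0, "ax": 0, "ay": 0, "az": -5, "claw": -1}, {"tx": 0, "ty": 0, "tz": 0, "ax": 0, "ay": 0, "az": -5, "claw": -1}, {"tx": 0, "ty": 0, "tz": 0, "ax": 0, "ay": 0, "az": -5, "claw": -1}, {"tx": 0, "ty": 0, "tz": 0, "ax": 0, "ay": 0, "az": -5, "claw": -1}, {"tx": 0, "ty": 0, "tz": 0, "ax": 0, "ay": 0, "az": -5, "claw": -1}, {"tx": 0, "ty": 0, "tz": 0, "ax": 0, "ay": 0, "az": -5, "claw": -1}]}}

```text
time_s: 8.05
tcp_pos: [0.5599, 0.1847, 0.054]
eef_rot: [-180.0, -0.0, -164.3]
contact_force: [-1.8, 0.2, 1.3]
gripper_width: 0.0141
```

```bash
python3 -c "
from h import *
s=r.get_state();print(s['contact_force'].round(1),s['moment'].round(2),s['joints'].round(1),s['eef_rot'].round(1),s['tcp_pos'].round(4),s['gripper_width'])"
```

```text
[-1.8  0.2  1.3] [ 0.06  0.56 -0.03] [  37.2   20.7  -21.2   -0.   -48.1 -111.5] [-180.    -0.  -164.3] [0.5599 0.1847 0.054 ] 0.014108192663801335
```

Emit:
{"fn": "step_arm", "kwargs": {"increments": [{"tx": 0, "ty": 0, "tz": 0, "ax": 0, "ay": 0, "az": -5, "claw": -1}, {"tx": 0, "ty": 0, "tz": 0, "ax": 0, "ay": 0, "az": -5, "claw": -1}, {"tx": 0, "ty": 0, "tz": 0, "ax": 0, "ay": 0, "az": -5, "claw": -1}, {"tx": 0, "ty": 0, "tz": 0, "ax": 0, "ay": 0, "az": -3, "claw": -1}, {"tx": 0, "ty": 0, "tz": 0, "ax": 0, "ay": 0, "az": 0, "claw": -1}]}}

```text
time_s: 8.55
tcp_pos: [0.56, 0.1845, 0.054]
eef_rot: [-180.0, -0.0, 177.9]
contact_force: [-2.8, -1.3, 2.3]
gripper_width: 0.0136
```

```bash
python3 -c "
from h import *
s=r.get_state();print(s['contact_force'].round(1),s['moment'].round(2),s['joint_torque'].round(2),s['joints'].round(1),s['eef_rot'].round(1),s['tcp_pos'].round(4),s['gripper_width'])"
```

```text
[-2.8 -1.3  2.3] [-0.32  0.71  0.  ] [ 3.000e-02 -5.119e+01  2.382e+01  5.600e+00  7.900e-01 -8.100e-01] [  37.2   20.7  -21.2   -0.   -48.1 -129.3] [-180.    -0.   177.9] [0.56   0.1845 0.054 ] 0.013567165624901484
```

Emit:
{"fn": "step_arm", "kwargs": {"increments": [{"tx": 0, "ty": 0, "tz": 0, "ax": 0, "ay": 0, "az": -2, "claw": -1}, {"tx": 0, "ty": 0, "tz": 0, "ax": 0, "ay": 0, "az": 0, "claw": -1}]}}

```text
time_s: 8.75
tcp_pos: [0.5599, 0.1845, 0.054]
eef_rot: [-180.0, -0.0, 176.0]
contact_force: [-2.6, -1.8, 2.7]
gripper_width: 0.0138
```

```bash
python3 -c "
from h import *
s=r.get_state();print(s['contact_force'].round(1),s['moment'].round(2),s['joint_torque'].round(2),s['joints'].round(1),s['eef_rot'].round(1),s['tcp_pos'].round(4),s['gripper_width'])"
```

```text
[-2.6 -1.8  2.7] [-0.4   0.92 -0.03] [  0.13 -50.94  24.04   5.6    1.03  -0.45] [  37.2   20.7  -21.2   -0.   -48.1 -131.2] [-180.   -0.  176.] [0.5599 0.1845 0.054 ] 0.013784837445187555
```

Emit:
{"fn": "step_arm", "kwargs": {"increments": [{"tx": 0, "ty": 0, "tz": 0, "ax": 0, "ay": 0, "az": -2, "claw": -1}, {"tx": 0, "ty": 0, "tz": 0, "ax": 0, "ay": 0, "az": 0, "claw": -1}]}}

```text
time_s: 8.95
tcp_pos: [0.5599, 0.1845, 0.054]
eef_rot: [-180.0, -0.0, 174.1]
contact_force: [-3.4, -1.3, 3.2]
gripper_width: 0.0138
```

```bash
python3 -c "
from h import *
s=r.get_state();print(s['contact_force'].round(1),s['moment'].round(2),s['joint_torque'].round(2),s['eef_rot'].round(1),s['tcp_pos'].round(4),s['gripper_width'])"
```

```text
[-3.4 -1.3  3.2] [-0.51  1.07  0.64] [ -0.47 -50.84  24.4    5.23   1.3   -1.11] [-180.    -0.   174.1] [0.5599 0.1845 0.054 ] 0.013812063797441184
```

Emit:
{"fn": "step_arm", "kwargs": {"increments": [{"tx": 0, "ty": 0, "tz": 0, "ax": 0, "ay": 0, "az": -2, "claw": -1}, {"tx": 0, "ty": 0, "tz": 0, "ax": 0, "ay": 0, "az": 0, "claw": -1}]}}

```text
time_s: 9.15
tcp_pos: [0.56, 0.1845, 0.054]
eef_rot: [-179.9, -0.0, 172.1]
contact_force: [-4.3, -2.1, 3.6]
gripper_width: 0.0137
```

```bash
python3 -c "
from h import *
s=r.get_state();print(s['contact_force'].round(1),s['moment'].round(2),s['joint_torque'].round(2),s['eef_rot'].round(1),s['tcp_pos'].round(4),s['gripper_width'])"
```

```text
[-4.3 -2.1  3.6] [-0.69  1.29  1.13] [ -0.81 -50.66  24.69   4.91   1.55  -1.59] [-179.9   -0.   172.1] [0.56   0.1845 0.054 ] 0.01372531902482981
```

The moment jumped at the stop (0.64, then 1.13 N m) at about yaw 175°, so the latch is fully open. Releasing, rising and moving above the dish.

Emit:
{"fn": "step_arm", "kwargs": {"increments": [{"tx": 0, "ty": 0, "tz": 0, "ax": 0, "ay": 0, "az": 0, "claw": 1}, {"tx": 0, "ty": 0, "tz": 0, "ax": 0, "ay": 0, "az": 0, "claw": 1}, {"tx": 0, "ty": 0, "tz": 0, "ax": 0, "ay": 0, "az": 0, "claw": 1}, {"tx": 0, "ty": 0, "tz": 0, "ax": 0, "ay": 0, "az": 0, "claw": 1}, {"tx": 0, "ty": 0, "tz": 0, "ax": 0, "ay": 0, "az": 0, "claw": 1}, {"tx": 0, "ty": 0, "tz": 0, "ax": 0, "ay": 0, "az": 0, "claw": 1}, {"tx": 0, "ty": 0, "tz": 10, "ax": 0, "ay": 0, "az": 0, "claw": 1}, {"tx": 0, "ty": 0, "tz": 30, "ax": 0, "ay": 0, "az": 0, "claw": 1}, {"tx": 0, "ty": 0, "tz": 35, "ax": 0, "ay": 0, "az": 0, "claw": 1}, {"tx": 0, "ty": 0, "tz": 20, "ax": 0, "ay": 0, "az": 0, "claw": 1}]}}

```text
time_s: 10.15
tcp_pos: [0.5615, 0.1853, 0.1526]
eef_rot: [179.9, 0.2, 172.0]
contact_force: [0.5, 0.7, -0.4]
gripper_width: 0.0855
```

Emit:
{"fn": "step_arm", "kwargs": {"increments": [{"tx": -4, "ty": -28, "tz": 0, "ax": 0, "ay": 0, "az": 0, "claw": 1}, {"tx": -5, "ty": -28, "tz": 0, "ax": 0, "ay": 0, "az": 0, "claw": 1}, {"tx": -5, "ty": -29, "tz": 0, "ax": 0, "ay": 0, "az": 0, "claw": 1}, {"tx": -5, "ty": -29, "tz": 0, "ax": 0, "ay": 0, "az": 0, "claw": 1}, {"tx": 0, "ty": 0, "tz": 0, "ax": 0, "ay": 0, "az": 0, "claw": 1}, {"tx": 0, "ty": 0, "tz": 0, "ax": 0, "ay": 0, "az": 0, "claw": 1}]}}

```text
time_s: 10.75
tcp_pos: [0.5416, 0.0704, 0.1499]
eef_rot: [180.0, 0.1, 171.9]
contact_force: [0.3, 0.6, 0.1]
gripper_width: 0.0871
```

```bash
python3 - <<'E'
from h import *
s=r.get_state();print(s['joints'].round(1),s['eef_rot'].round(1),s['tcp_pos'].round(4))
c=cap("wrist"); sc=cap("scene"); np.save("wrist4.npy",c,allow_pickle=True);np.save("scene4.npy",sc,allow_pickle=True)
cv2.imwrite("pics/c4.png",np.hstack([cv2.resize(c["image"],(440,330)),cv2.resize(sc["image"][200:335,320:467],(360,330),interpolation=3)]))
W=pts(c);hsv=cv2.cvtColor(c["image"],cv2.COLOR_BGR2HSV); H,S,V=[hsv[...,i].astype(int) for i in range(3)];z=W[...,2]
def fit(name,m):
    P=W[m][:,:2]; P=P[~np.isnan(P[:,0])]
    if len(P)<8: print(name,len(P)); return
    (a,b),(w,h),ang=cv2.minAreaRect((P*1000).astype(np.float32)); u,sv,vt=np.linalg.svd(P-P.mean(0),full_matrices=False)
    print(name,len(P),"c",round(a,1),round(b,1),"size",round(w),round(h),"dir",np.degrees(np.arctan2(vt[0,1],vt[0,0])).round(1),"z",np.median(z[m]).round(4))
fit("handle",(V<60)&(z>.095)&(z<.112)&(np.hypot(W[...,0]-.541,W[...,1]-.07)<.045))
fit("marble",(H>100)&(H<125)&(S>150)&(np.hypot(W[...,0]-.541,W[...,1]-.07)<.04))
fit("latch",(H>3)&(H<18)&(S>150)&(z>.099)&(z<.105))
E
```

```text
[  28.    11.   -20.4    0.   -58.5 -126.1] [1.800e+02 1.000e-01 1.719e+02] [0.5416 0.0704 0.1499]
handle 1194 c 540.6 70.3 size 13 73 dir -7.6 z 0.1037
marble 114 c 534.9 71.0 size 23 29 dir -113.0 z 0.0503
latch 1250 c 559.4 183.8 size 14 49 dir -5.2 z 0.1008
```

View pics/c4.png

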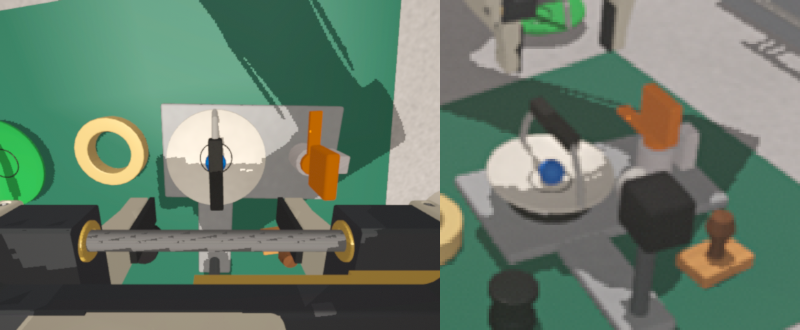

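The picture shows the latch fully open, its bar now lying along the cradle's x and its tongue clear of the rim (wrist crop (315,150)). The marble sits in the ring and the handle, at (216,170), is centred between the jaws. Descending on the handle.

Emit:
{"fn": "step_arm", "kwargs": {"increments": [{"tx": -1, "ty": 0, "tz": -25, "ax": 0, "ay": 0, "az": 0, "claw": 1}, {"tx": 0, "ty": 0, "tz": -25, "ax": 0, "ay": 0, "az": 0, "claw": 1}, {"tx": 0, "ty": 0, "tz": -20, "ax": 0, "ay": 0, "az": 0, "claw": 1}, {"tx": 0, "ty": 0, "tz": -14, "ax": 0, "ay": 0, "az": 0, "claw": 1}, {"tx": 0, "ty": 0, "tz": -7, "ax": 0, "ay": 0, "az": 0, "claw": 1}, {"tx": 0, "ty": 0, "tz": 0, "ax": 0, "ay": 0, "az": 0, "claw": 1}, {"tx": 0, "ty": 0, "tz": 0, "ax": 0, "ay": 0, "az": 0, "claw": 1}], "newtons": 30}}

```text
time_s: 11.55
tcp_pos: [0.5409, 0.0713, 0.0585]
eef_rot: [180.0, 0.0, 172.0]
contact_force: [0.2, -0.8, -0.2]
gripper_width: 0.0875
```

Emit:
{"fn": "step_arm", "kwargs": {"increments": [{"tx": 0, "ty": 0, "tz": 0, "ax": 0, "ay": 0, "az": 0, "claw": 0}, {"tx": 0, "ty": 0, "tz": 0, "ax": 0, "ay": 0, "az": 0, "claw": -0.5}, {"tx": 0, "ty": 0, "tz": 0, "ax": 0, "ay": 0, "az": 0, "claw": -0.5}, {"tx": 0, "ty": 0, "tz": 0, "ax": 0, "ay": 0, "az": 0, "claw": -0.5}, {"tx": 0, "ty": 0, "tz": 0, "ax": 0, "ay": 0, "az": 0, "claw": -0.5}, {"tx": 0, "ty": 0, "tz": 0, "ax": 0, "ay": 0, "az": 0, "claw": -0.5}, {"tx": 0, "ty": 0, "tz": 0, "ax": 0, "ay": 0, "az": 0, "claw": -0.6}, {"tx": 0, "ty": 0, "tz": 0, "ax": 0, "ay": 0, "az": 0, "claw": -0.65}, {"tx": 0, "ty": 0, "tz": 0, "ax": 0, "ay": 0, "az": 0, "claw": -1}, {"tx": 0, "ty": 0, "tz": 0, "ax": 0, "ay": 0, "az": 0, "claw": -1}, {"tx": 0, "ty": 0, "tz": 0, "ax": 0, "ay": 0, "az": 0, "claw": -1}, {"tx": 0, "ty": 0, "tz": 0, "ax": 0, "ay": 0, "az": 0, "claw": -1}]}}

```text
time_s: 12.75
tcp_pos: [0.5403, 0.0707, 0.0579]
eef_rot: [-180.0, -0.0, 171.9]
contact_force: [0.2, -0.1, -0.3]
gripper_width: 0.0137
```

```bash
python3 - <<'E'
from h import *
s=r.get_state();print(s['contact_force'].round(1),s['moment'].round(2),s['joints'].round(1),s['eef_rot'].round(1),s['tcp_pos'].round(4),s['gripper_width'])
for n in ["scene"]:
    c=cap(n);W=pts(c);hsv=cv2.cvtColor(c["image"],cv2.COLOR_BGR2HSV); H,S=hsv[...,0],hsv[...,1]
    m=(H>100)&(H<125)&(S>150)&(np.hypot(W[...,0]-.541,W[...,1]-.07)<.05);v,u=np.nonzero(m);print(m.sum(),ray(c,u.mean(),v.mean(),.044).round(4))
    W=W;t=(np.hypot(W[...,0]-.541,W[...,1]-.07)<.04)&(hsv[...,2]>100)&(S<90)&(W[...,2]>.06);print("finger tip z",np.percentile(W[t][:,2],[0,2]) if t.any() else None)
E
```

```text
[ 0.2 -0.1 -0.3] [-0.03 -0.14 -0.01] [  28.1   16.8  -26.7   -0.   -46.5 -126.1] [-180.    -0.   171.9] [0.5403 0.0707 0.0579] 0.013722968818504395
65 [0.5415 0.0711 0.044 ]
finger tip z [0.08002556 0.0853465 ]
```

Gripped at 13.7 mm with the marble at the middle. Lifting gently.

Emit:
{"fn": "step_arm", "kwargs": {"increments": [{"tx": 0, "ty": 0, "tz": 0.5, "ax": 0, "ay": 0, "az": 0, "claw": -1}, {"tx": 0, "ty": 0, "tz": 1, "ax": 0, "ay": 0, "az": 0, "claw": -1}, {"tx": 0, "ty": 0, "tz": 2, "ax": 0, "ay": 0, "az": 0, "claw": -1}, {"tx": 0, "ty": 0, "tz": 3, "ax": 0, "ay": 0, "az": 0, "claw": -1}, {"tx": 0, "ty": 0, "tz": 3, "ax": 0, "ay": 0, "az": 0, "claw": -1}, {"tx": 0, "ty": 0, "tz": 3, "ax": 0, "ay": 0, "az": 0, "claw": -1}, {"tx": 0, "ty": 0, "tz": 2, "ax": 0, "ay": 0, "az": 0, "claw": -1}, {"tx": 0, "ty": 0, "tz": 1, "ax": 0, "ay": 0, "az": 0, "claw": -1}, {"tx": 0, "ty": 0, "tz": 0.5, "ax": 0, "ay": 0, "az": 0, "claw": -1}]}}

```text
time_s: 13.7
tcp_pos: [0.5404, 0.0708, 0.0741]
eef_rot: [180.0, 0.0, 171.9]
contact_force: [-0.5, -0.0, -2.3]
gripper_width: 0.0135
```

```bash
cat > chk.py <<'E'
from h import *
import sys
d0=float(sys.argv[1])  # dish middle marble height expected
s=r.get_state();print(s['contact_force'].round(1),s['moment'].round(2),s['eef_rot'].round(1),s['tcp_pos'].round(4),round(s['gripper_width'],4))
for n in ["scene","wrist","side"]:
    c=cap(n);W=pts(c);hsv=cv2.cvtColor(c["image"],cv2.COLOR_BGR2HSV); H,S,V=[hsv[...,i].astype(int) for i in range(3)]
    rr=np.hypot(W[...,0]-s['tcp_pos'][0],W[...,1]-s['tcp_pos'][1])
    m=(H>100)&(H<125)&(S>150)&(rr<.05)
    if m.sum()>20:
        v,u=np.nonzero(m); print(n,"marble",m.sum(),ray(c,u.mean(),v.mean(),d0).round(4),"zmax",np.nanpercentile(W[m][:,2],95).round(4))
    # rim/bowl plane: white points
    w=(V>110)&(S<60)&(rr<.064)&(rr>.03)&(abs(W[...,2]-d0+.005)<.02)
    P=W[w]
    if len(P)>150:
        A=np.c_[P[:,0]-s['tcp_pos'][0],P[:,1]-s['tcp_pos'][1],rr[w],np.ones(len(P))]
        for _ in range(3):
            k=np.linalg.lstsq(A,P[:,2],rcond=None)[0]; e=abs(A@k-P[:,2]); g=e<.003; A,P=A[g],P[g]
        print(n,"bowl",len(P),"tilt deg x,y",np.degrees(k[:2]).round(2),"slope",np.degrees(np.arctan(k[2])).round(1),"z0",k[3].round(4))
    cv2.imwrite(f"pics/last_{n}.png",c["image"])
E
python3 chk.py .060
```

```text
[-0.5 -0.  -2.3] [-0.02 -0.12 -0.01] [180.    0.  171.9] [0.5404 0.0708 0.0741] 0.0135
scene marble 64 [0.5411 0.0714 0.06  ] zmax 0.0726
scene bowl 800 tilt deg x,y [-0.12 -0.61] slope 16.6 z0 0.0412
wrist marble 88 [0.5419 0.0686 0.06  ] zmax 0.1186
wrist bowl 14164 tilt deg x,y [-0.38  0.06] slope 16.6 z0 0.0391
side marble 31 [0.5387 0.0698 0.06  ] zmax 0.072
side bowl 754 tilt deg x,y [0.39 0.31] slope 16.3 z0 0.0407
```

Emit:
{"fn": "step_arm", "kwargs": {"increments": [{"tx": 0, "ty": 0, "tz": 1, "ax": 0, "ay": 0, "az": 0, "claw": -1}, {"tx": 0, "ty": 0, "tz": 3, "ax": 0, "ay": 0, "az": 0, "claw": -1}, {"tx": 0, "ty": 0, "tz": 6, "ax": 0, "ay": 0, "az": 0, "claw": -1}, {"tx": 0, "ty": 0, "tz": 8, "ax": 0, "ay": 0, "az": 0, "claw": -1}, {"tx": 0, "ty": 0, "tz": 9, "ax": 0, "ay": 0, "az": 0, "claw": -1}, {"tx": 0, "ty": 0, "tz": 9, "ax": 0, "ay": 0, "az": 0, "claw": -1}, {"tx": 0, "ty": 0, "tz": 9, "ax": 0, "ay": 0, "az": 0, "claw": -1}, {"tx": 0, "ty": 0, "tz": 8, "ax": 0, "ay": 0, "az": 0, "claw": -1}, {"tx": 0, "ty": 0, "tz": 6, "ax": 0, "ay": 0, "az": 0, "claw": -1}, {"tx": 0, "ty": 0, "tz": 3, "ax": 0, "ay": 0, "az": 0, "claw": -1}, {"tx": 0, "ty": 0, "tz": 2, "ax": 0, "ay": 0, "az": 0, "claw": -1}]}}

```text
time_s: 14.95
tcp_pos: [0.5403, 0.0708, 0.1382]
eef_rot: [180.0, 0.0, 171.9]
contact_force: [-0.2, -0.1, -2.6]
gripper_width: 0.0138
```

```bash
python3 chk.py .124
```

```text
[-0.2 -0.1 -2.6] [ 0.05 -0.14 -0.01] [180.    0.  171.9] [0.5403 0.0708 0.1382] 0.0138
scene marble 70 [0.541  0.0715 0.124 ] zmax 0.1376
scene bowl 809 tilt deg x,y [-0.2  -0.58] slope 16.6 z0 0.1051
wrist marble 93 [0.5421 0.0688 0.124 ] zmax 0.1829
wrist bowl 14148 tilt deg x,y [-0.4   0.05] slope 16.6 z0 0.1033
side marble 36 [0.5399 0.0692 0.124 ] zmax 0.137
side bowl 899 tilt deg x,y [0.25 0.25] slope 16.5 z0 0.1045
```

Level, with the marble central and its centre at about 0.124 m. Turning +89°, slowly and ramped.

Emit:
{"fn": "step_arm", "kwargs": {"increments": [{"tx": 0, "ty": 0, "tz": 0, "ax": 0, "ay": 0, "az": 0.5, "claw": -1}, {"tx": 0, "ty": 0, "tz": 0, "ax": 0, "ay": 0, "az": 1, "claw": -1}, {"tx": 0, "ty": 0, "tz": 0, "ax": 0, "ay": 0, "az": 1.5, "claw": -1}, {"tx": 0, "ty": 0, "tz": 0, "ax": 0, "ay": 0, "az": 2, "claw": -1}, {"tx": 0, "ty": 0, "tz": 0, "ax": 0, "ay": 0, "az": 2.5, "claw": -1}, {"tx": 0, "ty": 0, "tz": 0, "ax": 0, "ay": 0, "az": 3, "claw": -1}, {"tx": 0, "ty": 0, "tz": 0, "ax": 0, "ay": 0, "az": 3, "claw": -1}, {"tx": 0, "ty": 0, "tz": 0, "ax": 0, "ay": 0, "az": 3, "claw": -1}, {"tx": 0, "ty": 0, "tz": 0, "ax": 0, "ay": 0, "az": 3, "claw": -1}, {"tx": 0, "ty": 0, "tz": 0, "ax": 0, "ay": 0, "az": 3, "claw": -1}, {"tx": 0, "ty": 0, "tz": 0, "ax": 0, "ay": 0, "az": 3, "claw": -1}, {"tx": 0, "ty": 0, "tz": 0, "ax": 0, "ay": 0, "az": 3, "claw": -1}]}}

```text
time_s: 16.3
tcp_pos: [0.5403, 0.0708, 0.1378]
eef_rot: [-180.0, -0.0, -159.4]
contact_force: [0.8, -1.1, -2.9]
gripper_width: 0.0133
```

Emit:
{"fn": "step_arm", "kwargs": {"increments": [{"tx": 0, "ty": 0, "tz": 0, "ax": 0, "ay": 0, "az": 3, "claw": -1}, {"tx": 0, "ty": 0, "tz": 0, "ax": 0, "ay": 0, "az": 3, "claw": -1}, {"tx": 0, "ty": 0, "tz": 0, "ax": 0, "ay": 0, "az": 3, "claw": -1}, {"tx": 0, "ty": 0, "tz": 0, "ax": 0, "ay": 0, "az": 3, "claw": -1}, {"tx": 0, "ty": 0, "tz": 0, "ax": 0, "ay": 0, "az": 3, "claw": -1}, {"tx": 0, "ty": 0, "tz": 0, "ax": 0, "ay": 0, "az": 3, "claw": -1}, {"tx": 0, "ty": 0, "tz": 0, "ax": 0, "ay": 0, "az": 3, "claw": -1}, {"tx": 0, "ty": 0, "tz": 0, "ax": 0, "ay": 0, "az": 3, "claw": -1}, {"tx": 0, "ty": 0, "tz": 0, "ax": 0, "ay": 0, "az": 3, "claw": -1}, {"tx": 0, "ty": 0, "tz": 0, "ax": 0, "ay": 0, "az": 3, "claw": -1}, {"tx": 0, "ty": 0, "tz": 0, "ax": 0, "ay": 0, "az": 3, "claw": -1}, {"tx": 0, "ty": 0, "tz": 0, "ax": 0, "ay": 0, "az": 3, "claw": -1}]}}

```text
time_s: 17.5
tcp_pos: [0.5403, 0.0708, 0.1378]
eef_rot: [180.0, -0.0, -123.4]
contact_force: [0.7, -0.8, -2.8]
gripper_width: 0.0139
```

Emit:
{"fn": "step_arm", "kwargs": {"increments": [{"tx": 0, "ty": 0, "tz": 0, "ax": 0, "ay": 0, "az": 3, "claw": -1}, {"tx": 0, "ty": 0, "tz": 0, "ax": 0, "ay": 0, "az": 3, "claw": -1}, {"tx": 0, "ty": 0, "tz": 0, "ax": 0, "ay": 0, "az": 3, "claw": -1}, {"tx": 0, "ty": 0, "tz": 0, "ax": 0, "ay": 0, "az": 3, "claw": -1}, {"tx": 0, "ty": 0, "tz": 0, "ax": 0, "ay": 0, "az": 3, "claw": -1}, {"tx": 0, "ty": 0, "tz": 0, "ax": 0, "ay": 0, "az": 3, "claw": -1}, {"tx": 0, "ty": 0, "tz": 0, "ax": 0, "ay": 0, "az": 2.5, "claw": -1}, {"tx": 0, "ty": 0, "tz": 0, "ax": 0, "ay": 0, "az": 2, "claw": -1}, {"tx": 0, "ty": 0, "tz": 0, "ax": 0, "ay": 0, "az": 1.5, "claw": -1}, {"tx": 0, "ty": 0, "tz": 0, "ax": 0, "ay": 0, "az": 0.5, "claw": -1}, {"tx": 0, "ty": 0, "tz": 0, "ax": 0, "ay": 0, "az": 0, "claw": -1}, {"tx": 0, "ty": 0, "tz": 0, "ax": 0, "ay": 0, "az": 0, "claw": -1}]}}

```text
time_s: 18.7
tcp_pos: [0.5404, 0.0708, 0.138]
eef_rot: [180.0, -0.0, -99.1]
contact_force: [0.8, -0.3, -2.4]
gripper_width: 0.014
```

```bash
python3 chk.py .124; python3 -c "
import cv2,numpy as np
a=cv2.imread('pics/last_wrist.png');b=cv2.imread('pics/last_scene.png')[190:335,310:468]
cv2.imwrite('pics/c5.png',np.hstack([cv2.resize(a,(440,330)),cv2.resize(b,(360,330),interpolation=3)]))"
```

```text
[ 0.8 -0.3 -2.4] [ 0.09 -0.07  0.04] [180.   -0.  -99.1] [0.5404 0.0708 0.138 ] 0.014
scene marble 70 [0.5392 0.0757 0.124 ] zmax 0.1371
scene bowl 808 tilt deg x,y [ 0.11 -0.53] slope 16.0 z0 0.1056
wrist marble 95 [0.5433 0.0718 0.124 ] zmax 0.1824
wrist bowl 14182 tilt deg x,y [-0.28 -0.26] slope 16.6 z0 0.1029
side marble 75 [0.5412 0.0717 0.124 ] zmax 0.1373
side bowl 1131 tilt deg x,y [0.42 0.48] slope 16.4 z0 0.1045
```

View pics/c5.png

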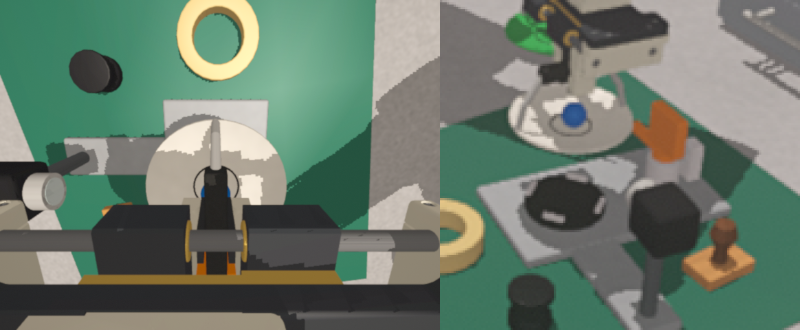

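The turn is done: the handle stands crosswise with a clear view to the marble, the dish is level, and the latch is open. The scene view puts the marble about 4 mm off-centre, so I'll let it settle and check again.

Emit:
{"fn": "step_arm", "kwargs": {"increments": [{"tx": 0, "ty": 0, "tz": 0, "ax": 0, "ay": 0, "az": 0, "claw": -1}, {"tx": 0, "ty": 0, "tz": 0, "ax": 0, "ay": 0, "az": 0, "claw": -1}, {"tx": 0, "ty": 0, "tz": 0, "ax": 0, "ay": 0, "az": 0, "claw": -1}, {"tx": 0, "ty": 0, "tz": 0, "ax": 0, "ay": 0, "az": 0, "claw": -1}, {"tx": 0, "ty": 0, "tz": 0, "ax": 0, "ay": 0, "az": 0, "claw": -1}, {"tx": 0, "ty": 0, "tz": 0, "ax": 0, "ay": 0, "az": 0, "claw": -1}, {"tx": 0, "ty": 0, "tz": 0, "ax": 0, "ay": 0, "az": 0, "claw": -1}, {"tx": 0, "ty": 0, "tz": 0, "ax": 0, "ay": 0, "az": 0, "claw": -1}, {"tx": 0, "ty": 0, "tz": 0, "ax": 0, "ay": 0, "az": 0, "claw": -1}, {"tx": 0, "ty": 0, "tz": 0, "ax": 0, "ay": 0, "az": 0, "claw": -1}]}}

```text
time_s: 19.85
tcp_pos: [0.5404, 0.0708, 0.138]
eef_rot: [-180.0, 0.0, -99.1]
contact_force: [-0.3, -0.2, -2.7]
gripper_width: 0.0142
```

```bash
python3 chk.py .124; python3 - <<'E'
from h import *
c=np.load("scene0.npy",allow_pickle=True).item(); a=c["image"]; b=cv2.imread("pics/last_scene.png")
d=(cv2.absdiff(a,b).max(2)>40)
for n,(u,v) in dict(tape=(309,293),loupe=(350,324),stamp=(433,302),mug=(510,258),jar=(169,367),box=(140,290)).items():
    print(n,d[v-18:v+18,u-18:u+18].sum())
# handle direction from white-arch/black bar and marble blob, ring centre
W=pts(dict(c,depth=c["depth"]))
for n in ["scene","side"]:
    cc=cap(n); W=pts(cc); hsv=cv2.cvtColor(cc["image"],cv2.COLOR_BGR2HSV); H,S,V=[hsv[...,i].astype(int) for i in range(3)]
    rr=np.hypot(W[...,0]-.5404,W[...,1]-.0708); m=((H>95)&(H<130)&(S>90)&(rr<.05)).astype(np.uint8)
    x=cv2.boundingRect(m); print(n,"marble box",x, "centre on z=.124",ray(cc,x[0]+(x[2]-1)/2,x[1]+(x[3]-1)/2,.124).round(4))
    k=(V<70)&(rr<.045)&(W[...,2]>.165)&(W[...,2]<.188); P=W[k][:,:2]
    if len(P)>15: vt=np.linalg.svd(P-P.mean(0),full_matrices=False)[2]; print(n,"bar dir",np.degrees(np.arctan2(vt[0,1],vt[0,0])).round(1),len(P))
    w=(V>110)&(S<60)&(rr<.075)&(abs(W[...,2]-.123)<.006); q,_=cv2.minEnclosingCircle((W[w][:,:2]*1000).astype(np.float32)); print(n,"rim centre",np.round(q,1),round(_,1))
E
```

```text
[-0.3 -0.2 -2.7] [ 0.06 -0.05 -0.03] [-180.     0.   -99.1] [0.5404 0.0708 0.138 ] 0.0142
scene marble 70 [0.539  0.0759 0.124 ] zmax 0.1373
scene bowl 803 tilt deg x,y [-0.08 -0.59] slope 15.9 z0 0.1056
wrist marble 96 [0.5434 0.0718 0.124 ] zmax 0.1831
wrist bowl 14177 tilt deg x,y [-0.28 -0.27] slope 16.6 z0 0.1029
side marble 75 [0.5414 0.0716 0.124 ] zmax 0.1367
side bowl 1122 tilt deg x,y [0.43 0.55] slope 16.5 z0 0.1044
tape 0
loupe 0
stamp 13
mug 0
jar 0
box 0
scene marble box (363, 236, 11, 10) centre on z=.124 [0.5405 0.0735 0.124 ]
scene bar dir -89.3 101
scene rim centre [542.4  71.6] 62.3
side marble box (284, 255, 12, 11) centre on z=.124 [0.5412 0.0716 0.124 ]
side bar dir 81.4 126
side rim centre [540.1  71. ] 61.9
```

```bash
python3 -c "
from plant import r
print(r.close_job())"
```

```text
the job is handed in; nothing more can be done
None
```

The latch is fully open and the dish is held level above the cradle, turned a quarter turn, with the marble at lens height. I handed the job in at about 20 s of the 58 s allowed.

**What I did**
- I turned the latch clockwise onto its stop. The moment rose sharply there, and the bar measures about 86° open.
- I lifted the dish 80 mm by its handle and turned it +89° in slow, ramped steps.

**Last checks**
- **Marble height:** its top is at about 0.137 m, so its centre is at about 0.124 m, level with the lens.
- **Marble position:** it is inside the ring, within about 3 mm of the middle by its outline. It did not move over the last second.
- **Dish:** the tilt is under 0.6°. The side view puts the handle at 81.4°, against 81° for the cradle's y axis.
- **Other things:** the tape, loupe, mug, jar and card box show no change. The stamp area differs by 13 pixels, which I took to be shadow.

**What failed or disagreed**
- **Missed first grip:** my first grip on the latch closed in empty air. The real fingertips sit about 38 mm higher than the reported position implies, so I corrected for that from the cameras. Nothing was disturbed.
- **Marble in the scene view:** the average of the blue pixels there put the marble 5 mm off-centre. The outline in that view and the side view showed it closer, so I blame partial covering and shading.
- **Handle in the scene view:** one direction reading there was -89°. The handle was half hidden by the fingers, so I trusted the side view and the tool angle.

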